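# Clamp the hard cheese for grating

## Robot

A 7-joint arm with a two-finger parallel gripper is mounted at the origin on the work surface. World frame = base frame: x ahead of the robot, y to its left, z up, the work surface at z = 0. Lengths are in m, angles in rad, forces in N, time in s.
With the tool pointing down it reaches from about 0.425 to 0.875 m from the base axis. Payload 8.4 kg.
Tool frame: the origin (TCP) lies at the centre of the arm's flange, where the gripper is bolted on; the fingertips stand 173 mm ahead of it and the grasp point (between the pads) lies 155 mm ahead of it; z points along the fingers, y is the line along which they close (so a half turn about z gives the same grasp; the last joint's range is limited). The gripper opens to 85 mm and grips with 20 to 120 N. Pads are 22 mm wide; open, the fingers measure 114 mm over their backs; the gripper's body (76 mm by 85 mm) begins 54 mm behind the grasp point. The pads swing forward as they close: fully open they stand 13 mm farther back than shut.
Start: joints at [1.18, 0.333, 0.04, 1.465, -0.013, 1.343, -0.059], TCP at [0.187, -0.623, 0.405] pointing down, gripper open.
Joint ranges: [-2.58, 2.58], [-0.38, 2.09], [-1.3, 1.39], [0.25, 2.4], [-1.5, 4.64], [0.08, 2.09], [-2.65, 2.65]. Speed limits (rad/s): [2.22, 2.22, 2.79, 2.79, 3.14, 3.14, 3.14].

## Interface

Orientations are given as a 3x3 rotation matrix whose columns are the frame's x, y, z axes.
In Python, from station import observe, optics, env gives the robot as it stands. The module is installed in compiled form; this text tells all that it offers.
- The arm moves only by the shell command python3 -m inch 'ROWS' [FORCE]. ROWS is JSON, a list of rows, each an object with "linear": the shift along the tool's x, y, z in m, a list of three; "turn": the turn, a rotation vector about the tool's x, y, z in rad, a list of three; "jaw": the opening, from 0 (shut) to 1 (fully open). A call has 1 to 12 rows; each row shifts and turns the commanded pose from where the row before left it, along the tool's axes as they then stand; what a row does not reach is not made up. A row lasts 1/8 s, in which the tool goes at most 62.5 mm and 10.7 degrees, less where a joint would pass 70% of its speed; a pose out of reach is approached as far as the arm can. A call is refused whole if a number of a shift passes 0.0625 or a number of a turn 0.188, either way. A call with a gripper value outside its range is refused whole. The fingers move at their own pace and stop on an object; FORCE is the grip in N (left out, the last holds). Time passes only in rows, so rows that do not move let the fingers close. It gives the time, the measured TCP pose, the force, the opening and the grip force at its end, in the units of the state.
- observe(): the state, without advancing time (a new reading comes with each control period).
- optics.snapshot(name): name is "scene" or "top"; returns the picture (400x640x3 uint8, red, green, blue); there is no depth.
- optics.camera_info(name): a dict with "K" (3x3 intrinsics, pixels), "xyz" and "attitude" of the camera in the world. Camera axes: x right, y up, looking along -z (the intrinsics and any distortion apply to the point x, -y, -z); pixel columns grow to the right and rows downward; lengths in m; the calibration is good to about 2 mm. A picture is of the moment at which its call begins. camera_info takes no time and is no camera call.
- env.hand_in(): hands the job in; it is judged then, once.
The state is a dict: "time": time; "qpos": joint angles; "qd": joint speeds; "joint_torque": joint torques, N m; "tool_pos": TCP position; "tcp_rot": TCP orientation; "force": force on the tool from outside, world axes, zero at the start; "ft_torque": the same for the moment, N m; "width": opening from 0.0 (shut) to 1.0 (fully open); "grip_force": force on a finger pad.
Only numpy, scipy, OpenCV 4.12 (cv2) and the standard library are available. Lean on these libraries where they do the work, as an engineer would, in place of code of your own. Each camera call takes 0.05 s, during which the arm holds its last target. There are 200 camera calls.

## Task

Stand the block of hard cheese lengthwise on the clamp board between the two jaws and let go of it, then pump the clamp's trigger towards its handle, stroke after stroke, until the moving jaw's pad presses the cheese against the end jaw. Drive the jaw only with the trigger, hold the cheese firmly but do not crush it in the jaws, and leave the other kitchen things alone. Finish while still holding the trigger squeezed with the cheese gripped.

Things in the scene. Friction and masses are not known exactly. Their poses are not given: they have to be found in the camera images.
- cheese: pale yellow block of hard cheese with a darker rind underneath, 76 mm long (its x), 44 mm wide (its y), 48 mm high (z), about 0.18 kg; origin at the centre of its underside. Starts flat on the counter.
- clamp: caulk-gun style ratchet clamp, fixed. Origin: centre of the underside of its 400 (x) x 130 x 16 mm bamboo board, on the counter; x runs from handle end to end jaw, z up. Dark housing x -160 to -65, y +-24, up to z 78 mm. Upright fixed black handle x -152 to -138, y +-13, up to z 150 mm. The board is bare between the jaws. Jaws 60 mm wide; nothing beside them.
- end_jaw: fixed end jaw: dark steel block 18 mm thick (x), 64 mm wide (y), 50 mm high on the board; origin at the bottom middle of its face towards the cheese, at x 175, z 16 mm in the clamp frame; axes as the clamp.
- jaw: moving jaw with its toothed bar (the robot must not push them). Axes as the clamp; origin at clamp x = joint ram, y 0, z 0. Jaw block x 2.5 to 16.5 mm, 60 mm wide, up to z 66 mm. The bar, 16 mm wide, z 18 to 31 mm, runs back from it through the housing and sticks out behind, to x -250 mm.
- jaw_pad: flat black rubber pad, 54 mm wide, 42 mm high, on springs in front of the moving jaw; origin at the centre of its front face, 42 mm above the counter; axes as the clamp. Unpressed, its face is 40 mm ahead (+x) of body jaw's origin; pressed, it gives way by up to 14 mm at 2 N per mm, then meets a hard stop.
- ram (a joint): travel of the moving jaw towards the end jaw, 0 to 0.075 m; starts at 0.006 to 0.034. At 0 the gap from pad to end jaw is 135 mm; with the cheese lengthwise between them the gap closes at about 0.059 m. It ratchets: squeezes of the trigger drive it forward, and it does not come back by more than a tooth (7 mm).
- trigger (a joint): squeeze of the trigger: 0 released, 0.32 rad at its stop (bar moves 21 mm). Its spring returns it (about 2 N at the bar released, 4 N squeezed). A full squeeze drives the free jaw about 6.5 mm, needing 6 N at the bar; release it fully between strokes. Once the pad presses, each newton more at the bar gives 2 N more on the pad; part of a stroke holds only while squeezed.
- trigger_bar: black upright trigger between handle and moving jaw, squeezed towards the handle (-x); origin on its hinge at clamp x -105, z 70 mm, axes as the clamp when released. Round bar 12 mm thick, up to 84 mm above the hinge; crossbar 30 mm long (y), 12 mm thick, 66 mm above it, its front at clamp x -95 mm released, -116 mm squeezed. Handle and trigger together: 57 mm wide released, 36 mm squeezed.
- spice_jar: bystander: glass jar with a wooden cap, 56 mm across, 85 mm high; origin at its base.
- pepper_mill: bystander: dark wooden pepper mill, 54 mm across, 165 mm high; origin at its base.
- grater: bystander: steel box grater about 80 mm square, 190 mm high; origin at its base.
There are look-alikes about, which are no part of the job. Leave any green or pink look-alike of the cheese alone.

How it is judged:
On the way, in this order (a step that is already met when the one before it is completed fails the run):
1. the cheese stands lengthwise on the board between the jaws and the robot has let go of it (z of cheese in the frame of clamp between 0.012 and 0.021 m and y of cheese in the frame of clamp between -0.018 and 0.018 m and x of cheese in the frame of jaw_pad above 0.034 m and x of cheese in the frame of end_jaw below -0.034 m and angle between cheese's own z axis and vertical below 0.1 rad and angle between the x axis of cheese and the x axis of clamp, either way round below 0.25 rad and contact force between the fingers and cheese below 0.1 N), for 0.2 s.
2. the trigger has driven the pad against the cheese, and the cheese against the end jaw (contact force between each of jaw_pad, end_jaw and cheese above 4 N and value of joint trigger above 0.04 rad), for 0.2 s.
At the end, for the whole second after the job is handed in: Cheese flat on the board (5 mm), upright, within 18 mm of the clamp's centre line and 0.12 rad of its direction, at rest, pressed by the pad with 4 to 30 N and against the end jaw with over 4 N; fingers hold the trigger squeezed (over 1 N, 0.04 rad) and do not touch the cheese (all of step 2 and contact force between jaw_pad and cheese below 30 N and contact force between the fingers and trigger_bar above 1 N and contact force between the fingers and cheese below 0.1 N and z of cheese in the frame of clamp between 0.012 and 0.021 m and y of cheese in the frame of clamp between -0.018 and 0.018 m and angle between cheese's own z axis and vertical below 0.1 rad and angle between the x axis of cheese and the x axis of clamp, either way round below 0.12 rad and linear speed of cheese below 0.02 m/s); the arm keeps its last pose, push and grip.
It fails at once if the cheese is crushed: the pad presses it with more than 35 N (contact force between jaw_pad and cheese above 35 N).
It fails at once if the robot pushes the moving jaw itself instead of using the trigger (contact force between the arm and jaw above 3 N).
It fails at once if the robot's fingers push the moving jaw itself instead of using the trigger (contact force between the fingers and jaw above 3 N).
It fails at once if a bystander is disturbed (moved by more than 20 mm) (distance of any of spice_jar, pepper_mill, grater from where it was at the start of the episode above 0.02 m).
It also fails if it takes over 70 s, if anything falls off the work surface, if the arm or the gripper's body presses on something with over 40 N, if the wrist force passes 120 N, or if a joint passes its speed limit or range.

## Working session

There is one attempt and no reset: what is moved stays moved. The work goes in short steps, Python scripts to look and compute and a shell command to move; the robot and the scene stay as the last step left them, time stands still between calls to the robot, and variables do not carry over. Pictures are saved under pics/ and viewed, at most 10 in all, crops included, and the job is handed in when it is done.

```bash
mkdir -p pics
python3 - <<'E'
from station import observe, optics, env
import cv2
for n in("scene","top"):
    im=optics.snapshot(n); cv2.imwrite(f"pics/{n}0.png",im[:,:,::-1]); i=optics.camera_info(n); print(n,i)
s=observe(); print(s)
E
```

```text
scene {'K': array([[401.71863803,   0.        , 315.71455553],
       [  0.        , 401.71863803, 197.37229997],
       [  0.        ,   0.        ,   1.        ]]), 'xyz': array([1.06212925, 0.38315459, 0.98564774]), 'attitude': array([[-0.67681546, -0.60599401,  0.41796183],
       [ 0.73613866, -0.56064657,  0.37917713],
       [ 0.0045498 ,  0.56431081,  0.82554988]])}
top {'K': array([[386.29870877,   0.        , 315.14401035],
       [  0.        , 386.29870877, 207.99537958],
       [  0.        ,   0.        ,   1.        ]]), 'xyz': array([ 0.40631225, -0.0305928 ,  1.12269375]), 'attitude': array([[-0.02727173,  0.98820417, -0.15069429],
       [-0.99961382, -0.02776438, -0.00116585],
       [-0.00533603,  0.1506043 ,  0.98857972]])}
{'time': 0.1, 'qpos': array([ 1.1798158 ,  0.33384258,  0.03986648,  1.46619056, -0.01337707,
        1.34328737, -0.05850765]), 'qd': array([ 0.00170971, -0.00094767,  0.00081763, -0.00270985, -0.00159296,
        0.00208845, -0.00109901]), 'joint_torque': array([ 4.89730286e-03, -6.60012889e+01,  1.37038562e+00, -4.06471574e+01,
        1.68851623e-02,  8.96856916e-03,  7.41801773e-05]), 'tool_pos': array([ 0.18692366, -0.62237674,  0.40390463]), 'tcp_rot': array([[ 9.57736550e-01,  2.87646341e-01, -5.32004933e-04],
       [ 2.87646809e-01, -9.57735589e-01,  1.36212384e-03],
       [-1.17710119e-04, -1.45758531e-03, -9.99998931e-01]]), 'force': array([-0.5797324 , -0.13031409, -0.35808052]), 'ft_torque': array([ 0.01257742, -0.02534276, -0.00828085]), 'grip_force': 0.0, 'width': 0.9985507332484808}
```

View pics/scene0.png

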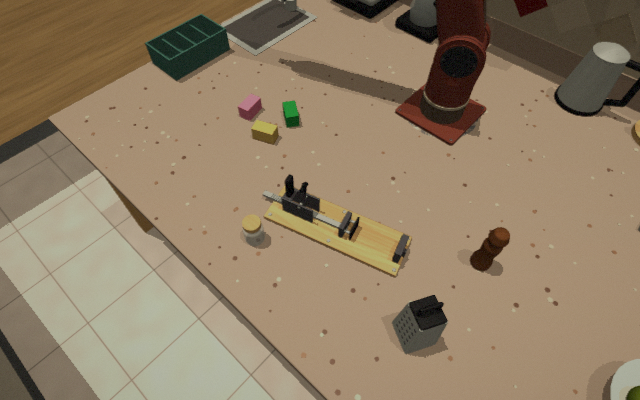

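View pics/top0.png

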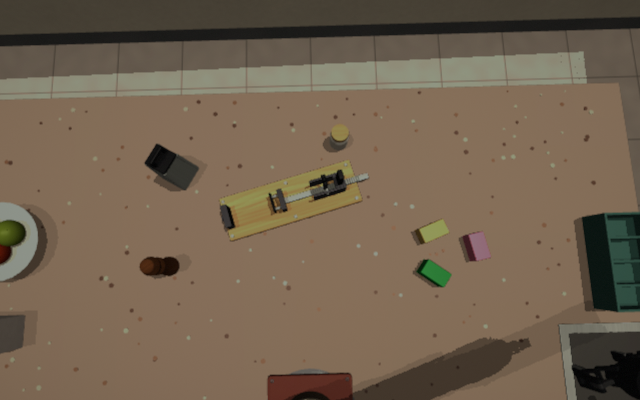

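Top view: three cheese-like blocks: pale yellow (433,231), pink (477,246) and green (435,273). In the scene view the yellow one is at (265,132). I choose yellow. The clamp board centre is near top (290,200), with the handle end at right and the end jaw at left (228,217). The jar is at (340,135), right by the handle.

```bash
cat > h.py <<'E'
import numpy as np, cv2
from station import observe, optics, env
def cast(cam,px,z):
    i=optics.camera_info(cam); p=np.atleast_2d(np.array(px,float)); K=i["K"]
    d=np.c_[(p[:,0]-K[0,2])/K[0,0],-(p[:,1]-K[1,2])/K[1,1],-np.ones(len(p))]@np.array(i["attitude"]).T
    o=np.array(i["xyz"]); return o+d*((z-o[2])/d[:,2])[:,None]
def proj(cam,P):
    i=optics.camera_info(cam); q=(np.atleast_2d(P)-i["xyz"])@np.array(i["attitude"]); K=i["K"]
    return np.c_[K[0,2]-K[0,0]*q[:,0]/q[:,2], K[1,2]+K[1,1]*q[:,1]/q[:,2]]
def blob(hsv,lo,hi,near,r):
    m=cv2.inRange(hsv,lo,hi); w=np.zeros_like(m); cv2.circle(w,near,r,255,-1); m&=w
    c=max(cv2.findContours(m,0,2)[0],key=cv2.contourArea); return m,c
E
python3 - <<'E'
from h import *
t=cv2.imread("pics/top0.png"); s=cv2.imread("pics/scene0.png"); h=cv2.cvtColor(t,cv2.COLOR_BGR2HSV)
print(h[231,433],h[200,250],h[240,400],h[231,425])
a=cv2.resize(t[150:250,200:380],None,fx=4,fy=4,interpolation=2)[:,:720]; b=cv2.resize(t[205:295,400:500],None,fx=2,fy=2)
c=cv2.resize(s[165:285,250:420],None,fx=4,fy=4,interpolation=2)
cv2.imwrite("pics/c1.png",np.vstack([a,np.hstack([b,np.zeros((180,520,3),np.uint8)])])); cv2.imwrite("pics/c2.png",c)
E
```

```text
[ 33 105 150] [ 30 109 145] [ 14  84 134] [ 32 105 150]
```

View pics/c1.png

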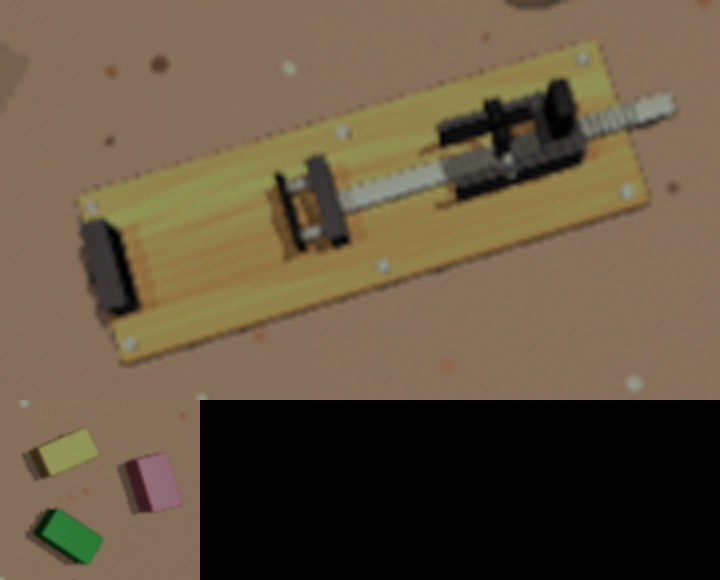

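View pics/c2.png

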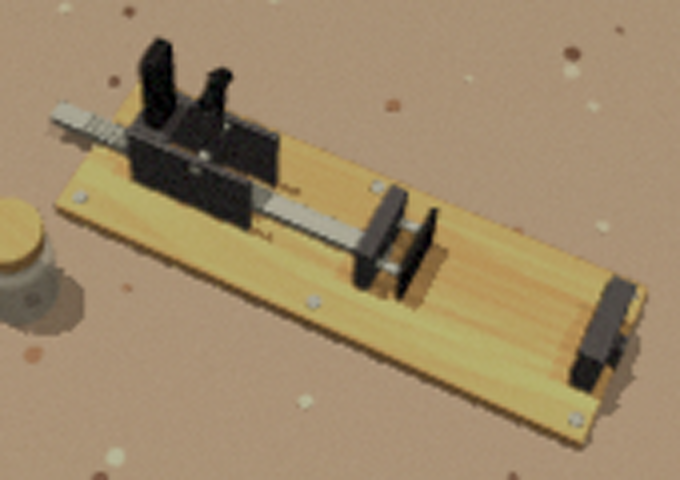

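The crops confirm the pale yellow cheese at top (433,231). The board corners are clear: (220,199), (349,160), (362,201) and (230,241). The pad is at about (272,203) and the end jaw face at about (231,215). The trigger crossbar is at about (325,178), with the handle behind it.

Run:
```python
from h import *
t=cv2.imread("pics/top0.png"); h=cv2.cvtColor(t,cv2.COLOR_BGR2HSV)
m,c=blob(h,(26,60,100),(38,255,255),(433,231),25)
print("cheese area",cv2.contourArea(c))
p=cast("top",c[:,0,:],0.048); r=cv2.minAreaRect((p[:,:2]*1000).astype(np.float32)); print("cheese",r, cv2.boxPoints(r))
m,c=blob(h,(20,70,80),(38,255,255),(291,200),85)
c=cv2.convexHull(c)
p=cast("top",c[:,0,:],0.016); r=cv2.minAreaRect((p[:,:2]*1000).astype(np.float32)); print("board",r, cv2.boxPoints(r))
q=cast("top",[(219.75,199.5),(349.5,160),(362.5,200.75),(230.5,241)],0.016); print(q.round(4),q.mean(0))
ax=np.array(q[0]-q[1]+q[3]-q[2])[:2]; ax/=np.linalg.norm(ax); print("clamp yaw",np.arctan2(ax[1],ax[0]))
C=q.mean(0)[:2]; ay=np.array([-ax[1],ax[0]])
def toC(P): return np.c_[(P[:,:2]-C)@ax,(P[:,:2]-C)@ay]
print("pad top edge (z63)",toC(cast("top",[(200+279/4,150+174/4),(200+301/4,150+250/4)],.063)))
print("jaw front top(z66)",toC(cast("top",[(200+306/4,150+160/4),(200+333/4,150+245/4)],.066)))
print("scene pad",toC(cast("scene",[(250+436/4,165+210/4)],.063)))
print("endjaw face top",toC(cast("top",[(200+107/4,150+225/4),(200+135/4,150+305/4)],.066)))
print("jar",cast("top",[(340,133)],.085),cast("scene",[(252,222)],.085))
```

```text
cheese area 361.0
cheese ((498.0868835449219, -358.4108581542969), (42.53727722167969, 72.54131317138672), 21.35520362854004) [[ 465.07062 -332.37546]
 [ 491.48645 -399.93613]
 [ 531.10315 -384.44626]
 [ 504.68732 -316.8856 ]]
board ((621.416259765625, 48.17951965332031), (90.51158905029297, 398.03656005859375), 15.629836082458496) [[ 524.2142   227.6457 ]
 [ 631.4537  -155.67241]
 [ 718.61835 -131.28667]
 [ 611.37885  252.03145]]
[[ 0.6078  0.2477  0.016 ]
 [ 0.7154 -0.1346  0.016 ]
 [ 0.5924 -0.1674  0.016 ]
 [ 0.4862  0.2157  0.016 ]] [0.60048343 0.04034552 0.016     ]
clamp yaw 1.8432433942829443
pad top edge (z63) [[ 0.05066224 -0.02646444]
 [ 0.051005    0.02951919]]
jaw front top(z66) [[ 0.02972162 -0.02976499]
 [ 0.02869781  0.03321896]]
scene pad [[0.05692564 0.02177289]]
endjaw face top [[ 0.17441821 -0.02659651]
 [ 0.17061047  0.03287711]]
jar [[ 0.77480127 -0.10470781  0.085     ]] [[ 0.77602785 -0.09973561  0.085     ]]
```

```bash
python3 -m inch '[{"linear":[0.0467,-0.0204,0],"turn":[0,0,0],"jaw":0.8},{"linear":[0.0467,-0.0204,0],"turn":[0,0,0],"jaw":0.8},{"linear":[0.0467,-0.0204,0],"turn":[0,0,0],"jaw":0.8},{"linear":[0.0467,-0.0204,0],"turn":[0,0,0],"jaw":0.8},{"linear":[0.0467,-0.0204,0],"turn":[0,0,0],"jaw":0.8},{"linear":[0.0467,-0.0204,0],"turn":[0,0,0],"jaw":0.8},{"linear":[0.0467,-0.0204,0],"turn":[0,0,0],"jaw":0.8},{"linear":[0.0467,-0.0204,0],"turn":[0,0,0],"jaw":0.8}]' 30
python3 -m inch '[{"linear":[0,0,0.015],"turn":[0,0,-0.165],"jaw":0.8},{"linear":[0,0,0.015],"turn":[0,0,-0.165],"jaw":0.8},{"linear":[0,0,0.015],"turn":[0,0,-0.165],"jaw":0.8},{"linear":[0,0,0.015],"turn":[0,0,-0.165],"jaw":0.8},{"linear":[0,0,0.015],"turn":[0,0,-0.165],"jaw":0.8},{"linear":[0,0,0.015],"turn":[0,0,-0.165],"jaw":0.8},{"linear":[0,0,0.015],"turn":[0,0,-0.165],"jaw":0.8},{"linear":[0,0,0.015],"turn":[0,0,-0.165],"jaw":0.8},{"linear":[0,0,0.015],"turn":[0,0,-0.165],"jaw":0.8},{"linear":[0,0,0.015],"turn":[0,0,-0.165],"jaw":0.8},{"linear":[0,0,0],"turn":[0,0,0],"jaw":0.8}]'
cat >> h.py <<'E'
def go(x,y,z,yaw_y):
    "tool-frame shift and tool-z turn to reach TCP x,y,z with tool y axis at world angle yaw_y (pointing down)"
    s=observe(); R=np.array(s["tcp_rot"]); d=R.T@(np.array([x,y,z])-s["tool_pos"])
    e=yaw_y-np.arctan2(R[1,1],R[0,1]); e=(e+np.pi)%(2*np.pi)-np.pi
    print("shift",d.round(4),"turnz",round(-e,4),"tilt",R[:2,2].round(4),"w",round(s["width"],3),"F",np.round(s["force"],1),"g",round(s["grip_force"],1),"t",round(s["time"],2))
E
python3 -c "
from h import *
go(.498,-.358,.182,.372)
cv2.imwrite('pics/s1.png',optics.snapshot('scene')[120-120:220,160:400,::-1].repeat(2,0).repeat(2,1))"
```

```text
time: 1.1
tool_pos: [0.4988, -0.3575, 0.4044]
tcp_rot: [[0.958, 0.288, -0.0], [0.288, -0.958, 0.0], [-0.0, -0.0, -1.0]]
force: [0.7, -0.6, 0.4]
width: 0.804
grip_force: 0.0
time: 2.48
tool_pos: [0.4972, -0.3586, 0.2532]
tcp_rot: [[-0.361, 0.932, -0.002], [0.932, 0.361, 0.002], [0.003, -0.001, -1.0]]
force: [0.6, -0.0, -0.2]
width: 0.799
grip_force: 0.0
shift [0.     0.0011 0.0712] turnz -0.0022 tilt [-0.0023  0.0021] w 0.799 F [ 0.6 -0.  -0.2] g 0.0 t 2.48
```

View pics/s1.png

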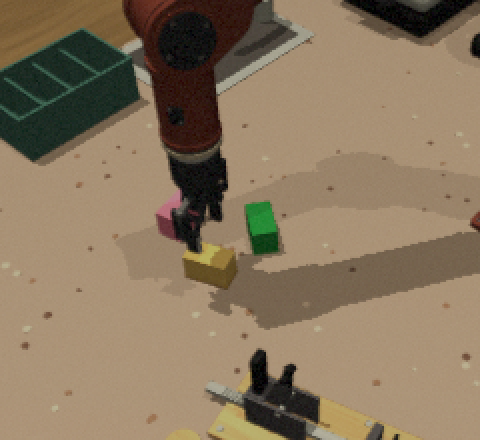

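The picture shows the gripper over the yellow cheese at about (210,265), with the pink and green blocks clear of the fingers. Descend, grip and lift.

```bash
python3 -m inch '[{"linear":[0,0.001,0.03],"turn":[0,0,0],"jaw":0.8},{"linear":[0,0,0.025],"turn":[0,0,0],"jaw":0.8},{"linear":[0,0,0.016],"turn":[0,0,0],"jaw":0.8},{"linear":[0,0,0],"turn":[0,0,0],"jaw":0.8},{"linear":[0,0,0],"turn":[0,0,0],"jaw":0.3},{"linear":[0,0,0],"turn":[0,0,0],"jaw":0.3},{"linear":[0,0,0],"turn":[0,0,0],"jaw":0.3},{"linear":[0,0,0],"turn":[0,0,0],"jaw":0.3}]' 30
python3 -m inch '[{"linear":[0,0,-0.03],"turn":[0,0,0],"jaw":0.3},{"linear":[0,0,-0.04],"turn":[0,0,0],"jaw":0.3},{"linear":[0,0,-0.05],"turn":[0,0,0],"jaw":0.3},{"linear":[0,0,-0.05],"turn":[0,0,0],"jaw":0.3},{"linear":[0,0,-0.02],"turn":[0,0,0],"jaw":0.3},{"linear":[0,0,0],"turn":[0,0,0.1],"jaw":0.3},{"linear":[0,0,0],"turn":[0,0,0],"jaw":0.3}]'
python3 -c "
from h import *
ax=np.array([-.2691,.9631]);T=np.array([.6005,.0403])+.118*ax
print(T);go(*T,.20,.272)
s=observe();np.save('g.npy',s['tool_pos'])"
```

```text
time: 3.52
tool_pos: [0.4992, -0.3587, 0.185]
tcp_rot: [[-0.362, 0.932, 0.002], [0.932, 0.362, -0.001], [-0.002, 0.001, -1.0]]
force: [-0.5, 0.6, 7.2]
width: 0.514
grip_force: 32.2
time: 4.4
tool_pos: [0.4985, -0.3583, 0.3727]
tcp_rot: [[-0.268, 0.963, -0.001], [0.963, 0.268, 0.001], [0.001, -0.001, -1.0]]
force: [0.1, -0.2, -2.1]
width: 0.513
grip_force: 31.5
[0.5687462 0.1539458]
shift [0.4744 0.2052 0.173 ] turnz -0.0007 tilt [-0.0013  0.0008] w 0.513 F [ 0.1 -0.2 -2.1] g 31.5 t 4.4
```

```bash
python3 -m inch '[{"linear":[0.0474,0.0205,0],"turn":[0,0,0],"jaw":0.3},{"linear":[0.0474,0.0205,0],"turn":[0,0,0],"jaw":0.3},{"linear":[0.0474,0.0205,0],"turn":[0,0,0],"jaw":0.3},{"linear":[0.0474,0.0205,0],"turn":[0,0,0],"jaw":0.3},{"linear":[0.0474,0.0205,0],"turn":[0,0,0],"jaw":0.3},{"linear":[0.0474,0.0205,0],"turn":[0,0,0],"jaw":0.3},{"linear":[0.0474,0.0205,0],"turn":[0,0,0],"jaw":0.3},{"linear":[0.0474,0.0205,0],"turn":[0,0,0],"jaw":0.3},{"linear":[0.0474,0.0205,0],"turn":[0,0,0],"jaw":0.3},{"linear":[0.0474,0.0205,0],"turn":[0,0,0],"jaw":0.3},{"linear":[0,0,0.05],"turn":[0,0,0],"jaw":0.3},{"linear":[0,0,0],"turn":[0,0,0],"jaw":0.3}]'
python3 -c "
from h import *
go(.5687,.1539,.20,.272)
cv2.imwrite('pics/s2.png',optics.snapshot('scene')[120:280,230:430,::-1].repeat(3,0).repeat(3,1))"
```

```text
time: 5.9
tool_pos: [0.5679, 0.1526, 0.3195]
tcp_rot: [[-0.27, 0.963, -0.008], [0.963, 0.27, -0.002], [0.001, -0.008, -1.0]]
force: [0.4, -1.3, -1.4]
width: 0.51
grip_force: 31.7
shift [0.0009 0.0021 0.1195] turnz 0.0019 tilt [-0.0082 -0.0018] w 0.51 F [ 0.4 -1.3 -1.4] g 31.7 t 5.9
```

View pics/s2.png

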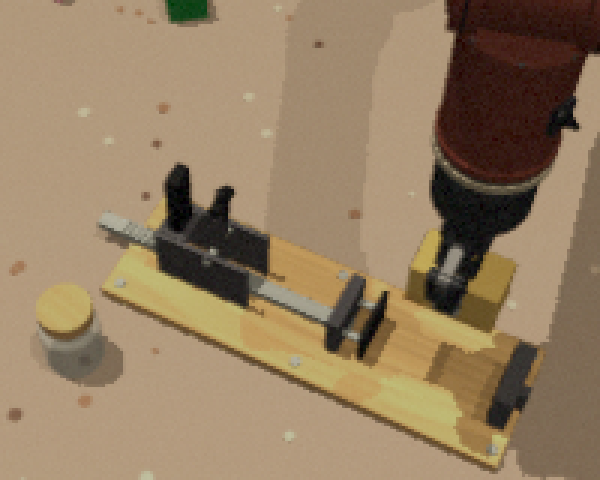

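Cheese is held level at about (465,280), above the gap and lined up with the board. Lower it.

```bash
python3 -m inch '[{"linear":[0,0.001,0.04],"turn":[0,0,0],"jaw":0.3},{"linear":[0,0,0.035],"turn":[0,0,0],"jaw":0.3},{"linear":[0,0,0.02],"turn":[0,0,0],"jaw":0.3},{"linear":[0,0,0],"turn":[0,0,0],"jaw":0.3},{"linear":[0,0,0],"turn":[0,0,0],"jaw":0.3}]'
python3 -c "
from h import *
go(.5687,.1539,.203,.272)
a=optics.snapshot('scene')[165:285,290:430,::-1].repeat(4,0).repeat(4,1)
cv2.imwrite('pics/s3.png',a)"
```

```text
time: 6.58
tool_pos: [0.5711, 0.1536, 0.2305]
tcp_rot: [[-0.267, 0.964, 0.002], [0.964, 0.267, 0.001], [-0.0, 0.002, -1.0]]
force: [0.2, 0.9, -1.7]
width: 0.507
grip_force: 31.8
shift [ 0.0009 -0.0023  0.0275] turnz -0.0012 tilt [0.0021 0.0005] w 0.507 F [ 0.2  0.9 -1.7] g 31.8 t 6.58
```

View pics/s3.png

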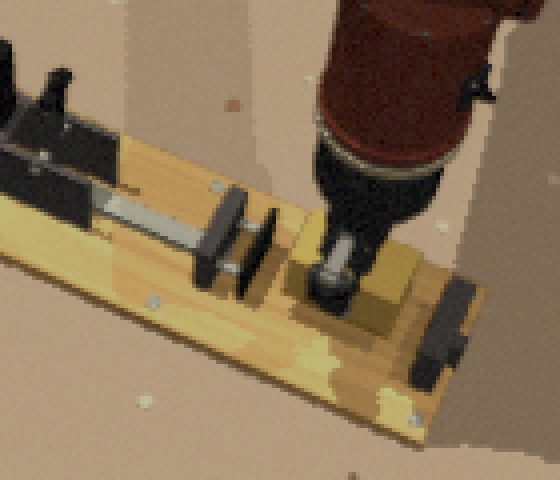

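The cheese is just above the board, midway between the pad and the end jaw with gaps on both sides. Set it down, then release.

```bash
python3 -m inch '[{"linear":[0,-0.002,0.015],"turn":[0,0,0],"jaw":0.3},{"linear":[0,0,0.008],"turn":[0,0,0],"jaw":0.3},{"linear":[0,0,0.004],"turn":[0,0,0],"jaw":0.3},{"linear":[0,0,0],"turn":[0,0,0],"jaw":0.3}]'
python3 -c "
from h import *
go(.5687,.1539,.203,.272)"
```

```text
time: 7.12
tool_pos: [0.5684, 0.153, 0.2015]
tcp_rot: [[-0.268, 0.963, -0.0], [0.963, 0.268, 0.0], [0.0, -0.0, -1.0]]
force: [1.2, -0.1, -1.1]
width: 0.513
grip_force: 32.0
shift [ 0.0008  0.0005 -0.0015] turnz -0.0008 tilt [-0.0004  0.    ] w 0.513 F [ 1.2 -0.1 -1.1] g 32.0 t 7.12
```

```bash
python3 -m inch '[{"linear":[0,0,0.001],"turn":[0,0,0],"jaw":0.3},{"linear":[0,0,0],"turn":[0,0,0],"jaw":0.3},{"linear":[0,0,0],"turn":[0,0,0],"jaw":0.75},{"linear":[0,0,0],"turn":[0,0,0],"jaw":0.75},{"linear":[0,0,0],"turn":[0,0,0],"jaw":0.75},{"linear":[0,0,0],"turn":[0,0,0],"jaw":0.75},{"linear":[0,0,-0.02],"turn":[0,0,0],"jaw":0.75},{"linear":[0,0,-0.05],"turn":[0,0,0],"jaw":0.85},{"linear":[0,0,-0.06],"turn":[0,0,0],"jaw":0.9},{"linear":[0,0,-0.04],"turn":[0,0,0],"jaw":1},{"linear":[0,0,0],"turn":[0,0,0],"jaw":1}]'
python3 - <<'E'
from h import *
cv2.imwrite('pics/top2.png',optics.snapshot('top')[:,:,::-1]); cv2.imwrite('pics/s4.png',optics.snapshot('scene')[165:285,290:430,::-1].repeat(4,0).repeat(4,1))
C=np.array([.6005,.0403]);ax=np.array([-.2691,.9631])
g=C-.123*ax; print(g); go(*g,.36,-1.298)
E
```

```text
time: 8.5
tool_pos: [0.569, 0.1538, 0.3759]
tcp_rot: [[-0.268, 0.963, 0.007], [0.963, 0.268, 0.001], [-0.001, 0.007, -1.0]]
force: [-0.2, -0.6, 0.4]
width: 0.997
grip_force: 0.0
[ 0.6335993 -0.0781613]
shift [-0.2402  0.0011  0.0117] turnz 1.569 tilt [ 0.0013 -0.0001] w 1.0 F [ 0.5 -0.1  0.3] g 0.0 t 8.6
```

View pics/s4.png

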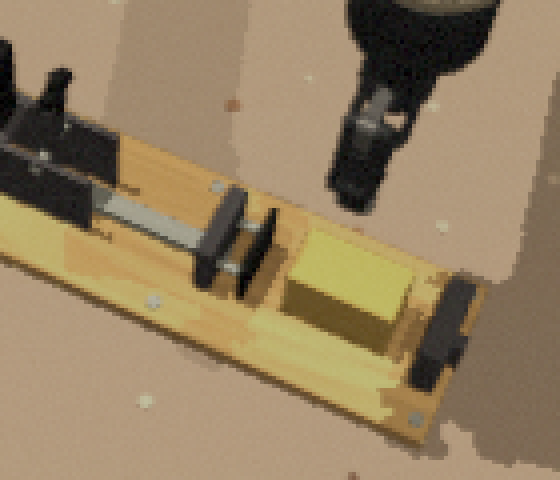

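The cheese stands free on the board with a gap on each side. Move over the trigger.

```bash
python3 -m inch '[{"linear":[-0.04,0,0],"turn":[0,0,0],"jaw":1},{"linear":[-0.04,0,0],"turn":[0,0,0],"jaw":1},{"linear":[-0.04,0,0],"turn":[0,0,0],"jaw":1},{"linear":[-0.04,0,0],"turn":[0,0,0],"jaw":1},{"linear":[-0.04,0,0],"turn":[0,0,0],"jaw":1},{"linear":[-0.04,0.001,0],"turn":[0,0,0],"jaw":1}]' 20
python3 -m inch '[{"linear":[0,0,0],"turn":[0,0,0.174],"jaw":1},{"linear":[0,0,0],"turn":[0,0,0.174],"jaw":1},{"linear":[0,0,0],"turn":[0,0,0.174],"jaw":1},{"linear":[0,0,0],"turn":[0,0,0.174],"jaw":1},{"linear":[0,0,0],"turn":[0,0,0.174],"jaw":1},{"linear":[0,0,0],"turn":[0,0,0.174],"jaw":1},{"linear":[0,0,0],"turn":[0,0,0.174],"jaw":1},{"linear":[0,0,0],"turn":[0,0,0.174],"jaw":1},{"linear":[0,0,0],"turn":[0,0,0.174],"jaw":1},{"linear":[0,0,0],"turn":[0,0,0],"jaw":1}]'
python3 - <<'E'
from h import *
C=np.array([.6005,.0403]);ax=np.array([-.2691,.9631]);ay=np.array([-ax[1],ax[0]])
def toC(P): return np.c_[(P[:,:2]-C)@ax,(P[:,:2]-C)@ay]
# handle top and trigger top/crossbar in scene0, from crop c2 (x4, origin 250,165), and top0 crop (origin 200,150)
print("scene handle top",toC(cast("scene",[(250+157/4,165+44/4)],.150)),"trig top",toC(cast("scene",[(250+221/4,165+75/4)],.154)))
print("top handle top",toC(cast("top",[(200+560/4,150+92/4)],.150)),"trig top",toC(cast("top",[(200+493/4,150+104/4)],.154)))
t=cv2.imread('pics/top2.png'); h=cv2.cvtColor(t,cv2.COLOR_BGR2HSV)
g=C-.1235*ax; go(*g,.29,-1.298)
a=optics.snapshot('scene')[110:250,230:400,::-1].repeat(4,0).repeat(4,1); cv2.imwrite('pics/s5.png',a)
E
```

```text
time: 9.35
tool_pos: [0.6335, -0.0794, 0.3693]
tcp_rot: [[-0.268, 0.963, -0.002], [0.963, 0.268, 0.0], [0.001, -0.002, -1.0]]
force: [0.7, -0.3, -0.4]
width: 1.002
grip_force: 0.0
time: 10.6
tool_pos: [0.6333, -0.0779, 0.3695]
tcp_rot: [[0.962, 0.274, -0.002], [0.274, -0.962, 0.0], [-0.002, -0.001, -1.0]]
force: [0.8, -0.0, 0.8]
width: 1.003
grip_force: 0.0
scene handle top [[-0.14207446  0.00261038]] trig top [[-0.09171637 -0.00307466]]
top handle top [[-0.14309866 -0.00533022]] trig top [[-0.09909251 -0.00968565]]
shift [0.0004 0.0008 0.0795] turnz 0.0042 tilt [-0.0023  0.0002] w 1.003 F [ 0.8 -0.   0.8] g 0.0 t 10.6
```

View pics/s5.png

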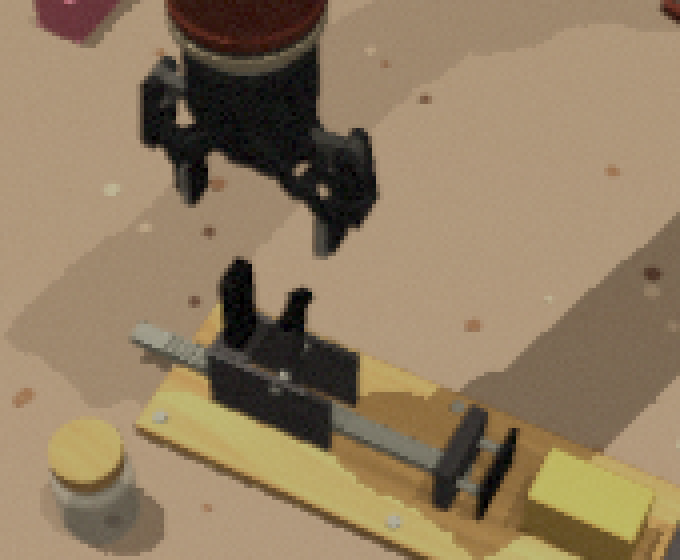

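The gripper straddles the handle (240,300) and trigger (297,315) from above. Descend around both.

```bash
python3 -m inch '[{"linear":[0.003,0,0.03],"turn":[0,0,0],"jaw":1},{"linear":[0,0,0.03],"turn":[0,0,0],"jaw":1},{"linear":[0,0,0.015],"turn":[0,0,0],"jaw":1},{"linear":[0,0,0.006],"turn":[0,0,0],"jaw":1},{"linear":[0,0.008,0],"turn":[0,0,0],"jaw":1},{"linear":[0,0,0],"turn":[0,0,0],"jaw":1}]' 20
python3 -m inch '[{"linear":[0,0,0],"turn":[0,0,0],"jaw":0.8},{"linear":[0,0,0],"turn":[0,0,0],"jaw":0.6},{"linear":[0,0,0],"turn":[0,0,0],"jaw":0.4},{"linear":[0,0,0],"turn":[0,0,0],"jaw":0.4},{"linear":[0,0,0],"turn":[0,0,0],"jaw":0.4},{"linear":[0,0,0],"turn":[0,0,0],"jaw":0.4}]'
python3 - <<'E'
from h import *
C=np.array([.6005,.0403]);ax=np.array([-.2691,.9631])
g=C-.1315*ax; go(*g,.288,-1.298)
a=optics.snapshot('scene')[110:250,230:400,::-1].repeat(4,0).repeat(4,1); cv2.imwrite('pics/s6.png',a)
E
```

```text
time: 11.4
tool_pos: [0.6392, -0.0862, 0.2908]
tcp_rot: [[0.963, 0.271, 0.002], [0.271, -0.963, -0.001], [0.001, 0.001, -1.0]]
force: [0.1, 0.1, 0.1]
width: 1.007
grip_force: 0.0
time: 12.15
tool_pos: [0.6393, -0.0843, 0.2914]
tcp_rot: [[0.962, 0.273, 0.003], [0.273, -0.962, 0.0], [0.003, 0.0, -1.0]]
force: [-1.5, 2.0, 7.7]
width: 0.444
grip_force: 22.8
shift [-0.0038  0.001   0.0034] turnz 0.0035 tilt [0.0027 0.0003] w 0.444 F [-1.5  2.   7.7] g 22.8 t 12.15
```

View pics/s6.png

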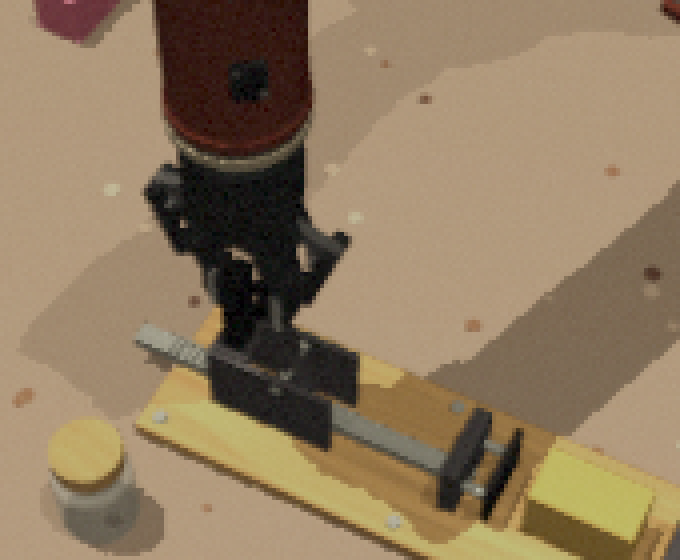

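The squeeze works: the trigger is pulled to the handle, and the pad moved a few pixels towards the cheese at (520,470). From here I track the jaw numerically, using the tail of the bar and the dark-to-bright edge at the pad.

```bash
cat >> h.py <<'E'
C=np.array([.6005,.0403]);AX=np.array([-.2691,.9631]);AY=np.array([-AX[1],AX[0]])
def line(im,xs,y,z):
    P=np.c_[C+np.outer(xs,AX)+y*AY,np.full(len(xs),z)]; p=proj("scene",P).astype(np.float32)
    return cv2.remap(im,p[None,:,0],p[None,:,1],cv2.INTER_LINEAR)[0].astype(float)
def ram(im=None,v=0):
    if im is None: im=np.ascontiguousarray(optics.snapshot("scene")[:,:,::-1])
    xs=np.arange(-.270,-.170,.001); pr=np.mean([line(im,xs,y,.031) for y in(-.004,0,.004)],0); sat=pr[:,2]-pr[:,0]  # R-B
    xp=np.arange(.03,.18,.001); pp=np.mean([line(im,xp,y,.060) for y in(.005,.01,.015)],0).mean(1)
    if v: print("tail R-B",np.c_[xs*1000,sat][::3].round(0).tolist()); print("pad bright",np.c_[xp*1000,pp][::3].round(0).tolist())
    return xs,sat,xp,pp
E
python3 - <<'E'
from h import *
ram(cv2.imread("pics/scene0.png"),1); ram(None,1)
E
```

```text
tail R-B [[-270.0, 51.0], [-267.0, 51.0], [-264.0, 52.0], [-261.0, 51.0], [-258.0, 52.0], [-255.0, 50.0], [-252.0, 51.0], [-249.0, 50.0], [-246.0, 51.0], [-243.0, 51.0], [-240.0, 52.0], [-237.0, 52.0], [-234.0, 50.0], [-231.0, 39.0], [-228.0, 29.0], [-225.0, 27.0], [-222.0, 28.0], [-219.0, 28.0], [-216.0, 28.0], [-213.0, 30.0], [-210.0, 28.0], [-207.0, 25.0], [-204.0, 24.0], [-201.0, 25.0], [-198.0, 25.0], [-195.0, 25.0], [-192.0, 27.0], [-189.0, 28.0], [-186.0, 33.0], [-183.0, 27.0], [-180.0, 29.0], [-177.0, 29.0], [-174.0, 16.0], [-171.0, 10.0]]
pad bright [[30.0, 72.0], [33.0, 43.0], [36.0, 64.0], [39.0, 119.0], [42.0, 139.0], [45.0, 149.0], [48.0, 141.0], [51.0, 90.0], [54.0, 35.0], [57.0, 20.0], [60.0, 75.0], [63.0, 130.0], [66.0, 142.0], [69.0, 143.0], [72.0, 143.0], [75.0, 143.0], [78.0, 144.0], [81.0, 143.0], [84.0, 144.0], [87.0, 145.0], [90.0, 145.0], [93.0, 144.0], [96.0, 145.0], [99.0, 145.0], [102.0, 145.0], [105.0, 146.0], [108.0, 146.0], [111.0, 146.0], [114.0, 146.0], [117.0, 145.0], [120.0, 146.0], [123.0, 146.0], [126.0, 147.0], [129.0, 148.0], [132.0, 147.0], [135.
[... 865 characters left out ...]
.0], [45.0, 110.0], [48.0, 109.0], [51.0, 106.0], [54.0, 76.0], [57.0, 40.0], [60.0, 24.0], [63.0, 46.0], [66.0, 91.0], [69.0, 107.0], [72.0, 107.0], [75.0, 108.0], [78.0, 117.0], [81.0, 137.0], [84.0, 157.0], [87.0, 159.0], [90.0, 158.0], [93.0, 158.0], [96.0, 158.0], [99.0, 159.0], [102.0, 159.0], [105.0, 158.0], [108.0, 159.0], [111.0, 158.0], [114.0, 158.0], [117.0, 158.0], [120.0, 157.0], [123.0, 157.0], [126.0, 158.0], [129.0, 159.0], [132.0, 159.0], [135.0, 158.0], [138.0, 158.0], [141.0, 158.0], [144.0, 157.0], [147.0, 158.0], [150.0, 158.0], [153.0, 157.0], [156.0, 133.0], [159.0, 143.0], [162.0, 154.0], [165.0, 155.0], [168.0, 155.0], [171.0, 154.0], [174.0, 153.0], [177.0, 109.0]]
```

```bash
cat >> h.py <<'E'
def rep(tag=""):
    xs,s,xp,pp=ram(); i=np.where(s<40)[0][0]; t=xs[i-1]+.001*(s[i-1]-40)/(s[i-1]-s[i])
    k=slice(15,90); j=15+np.argmin(pp[k]); o=observe()
    ce=np.where(pp>145)[0]
    print(tag,"tail",round(t*1000,1),"=> moved",round(t*1000+231.2,1),"dark",int(xp[j]*1000),"cheese start",xp[ce[ce>j][0]].round(3) if (ce>j).any() else None,"w",round(o["width"],3),"g",round(o["grip_force"],1),"F",np.round(o["force"],1),"t",round(o["time"],2))
E
python3 -m inch '[{"linear":[0,0,0],"turn":[0,0,0],"jaw":1},{"linear":[0,0,0],"turn":[0,0,0],"jaw":1},{"linear":[0,0,0],"turn":[0,0,0],"jaw":1},{"linear":[0,0,0],"turn":[0,0,0],"jaw":1},{"linear":[0,0,0],"turn":[0,0,0],"jaw":1}]' 30 | grep -E "width|grip"
python3 -c "from h import *;rep('rel')"
python3 -m inch '[{"linear":[0,0,0],"turn":[0,0,0],"jaw":0.3},{"linear":[0,0,0],"turn":[0,0,0],"jaw":0.3},{"linear":[0,0,0],"turn":[0,0,0],"jaw":0.3},{"linear":[0,0,0],"turn":[0,0,0],"jaw":0.3},{"linear":[0,0,0],"turn":[0,0,0],"jaw":0.3},{"linear":[0,0,0],"turn":[0,0,0],"jaw":0.3}]' 30| grep -E "width|grip"
python3 -c "from h import *;rep('sq')"
```

```text
width: 1.001
grip_force: 0.0
rel tail -228.1 => moved 3.1 dark 60 cheese start 0.082 w 1.001 g 0.0 F [-0.1  0.3 -0.8] t 12.93
width: 0.439
grip_force: 33.1
sq tail -221.5 => moved 9.7 dark 66 cheese start 0.082 w 0.436 g 33.1 F [-0.6  0.8  8.1] t 13.72
```

```bash
python3 -m inch '[{"linear":[0,0,0],"turn":[0,0,0],"jaw":1},{"linear":[0,0,0],"turn":[0,0,0],"jaw":1},{"linear":[0,0,0],"turn":[0,0,0],"jaw":1},{"linear":[0,0,0],"turn":[0,0,0],"jaw":1},{"linear":[0,0,0],"turn":[0,0,0],"jaw":1},{"linear":[0,0,0],"turn":[0,0,0],"jaw":0.35},{"linear":[0,0,0],"turn":[0,0,0],"jaw":0.35},{"linear":[0,0,0],"turn":[0,0,0],"jaw":0.35},{"linear":[0,0,0],"turn":[0,0,0],"jaw":0.35},{"linear":[0,0,0],"turn":[0,0,0],"jaw":0.35},{"linear":[0,0,0],"turn":[0,0,0],"jaw":0.35}]' 20 | grep -E "width|grip"
python3 -c "from h import *;rep('sq')"
python3 -m inch '[{"linear":[0,0,0],"turn":[0,0,0],"jaw":1},{"linear":[0,0,0],"turn":[0,0,0],"jaw":1},{"linear":[0,0,0],"turn":[0,0,0],"jaw":1},{"linear":[0,0,0],"turn":[0,0,0],"jaw":1},{"linear":[0,0,0],"turn":[0,0,0],"jaw":1},{"linear":[0,0,0],"turn":[0,0,0],"jaw":0.35},{"linear":[0,0,0],"turn":[0,0,0],"jaw":0.35},{"linear":[0,0,0],"turn":[0,0,0],"jaw":0.35},{"linear":[0,0,0],"turn":[0,0,0],"jaw":0.35},{"linear":[0,0,0],"turn":[0,0,0],"jaw":0.35},{"linear":[0,0,0],"turn":[0,0,0],"jaw":0.35}]' 20 | grep -E "width|grip"
python3 -c "from h import *;rep('sq')"
```

```text
width: 0.442
grip_force: 22.8
sq tail -214.6 => moved 16.6 dark 73 cheese start 0.082 w 0.445 g 22.8 F [-0.3  1.1  7.7] t 15.15
width: 0.447
grip_force: 22.6
sq tail -208.8 => moved 22.4 dark 78 cheese start 0.084 w 0.446 g 22.6 F [-0.5  2.3  8.1] t 16.57
```

```bash
python3 -m inch '[{"linear":[0,0,0],"turn":[0,0,0],"jaw":1},{"linear":[0,0,0],"turn":[0,0,0],"jaw":1},{"linear":[0,0,0],"turn":[0,0,0],"jaw":1},{"linear":[0,0,0],"turn":[0,0,0],"jaw":1},{"linear":[0,0,0],"turn":[0,0,0],"jaw":1},{"linear":[0,0,0],"turn":[0,0,0],"jaw":0.35},{"linear":[0,0,0],"turn":[0,0,0],"jaw":0.35},{"linear":[0,0,0],"turn":[0,0,0],"jaw":0.35},{"linear":[0,0,0],"turn":[0,0,0],"jaw":0.35},{"linear":[0,0,0],"turn":[0,0,0],"jaw":0.35},{"linear":[0,0,0],"turn":[0,0,0],"jaw":0.35}]' 20 | grep -E "width|grip"
python3 -c "from h import *;rep('sq')"
python3 -m inch '[{"linear":[0,0,0],"turn":[0,0,0],"jaw":1},{"linear":[0,0,0],"turn":[0,0,0],"jaw":1},{"linear":[0,0,0],"turn":[0,0,0],"jaw":1},{"linear":[0,0,0],"turn":[0,0,0],"jaw":1},{"linear":[0,0,0],"turn":[0,0,0],"jaw":1},{"linear":[0,0,0],"turn":[0,0,0],"jaw":0.35},{"linear":[0,0,0],"turn":[0,0,0],"jaw":0.35},{"linear":[0,0,0],"turn":[0,0,0],"jaw":0.35},{"linear":[0,0,0],"turn":[0,0,0],"jaw":0.35},{"linear":[0,0,0],"turn":[0,0,0],"jaw":0.35},{"linear":[0,0,0],"turn":[0,0,0],"jaw":0.35}]' 20 | grep -E "width|grip"
python3 -c "from h import *;rep('sq');xs,s,xp,pp=ram();print(np.c_[xp*1000,pp][30::2].round(0).tolist())"
```

```text
width: 0.449
grip_force: 22.3
sq tail -202.7 => moved 28.5 dark 83 cheese start 0.088 w 0.447 g 22.3 F [-0.5  1.7  8.1] t 18.0
width: 0.448
grip_force: 22.6
sq tail -195.5 => moved 35.7 dark 90 cheese start 0.095 w 0.444 g 22.6 F [-1.1  2.   8.4] t 19.43
[[60.0, 80.0], [62.0, 81.0], [64.0, 80.0], [66.0, 78.0], [68.0, 59.0], [70.0, 56.0], [72.0, 83.0], [74.0, 104.0], [76.0, 120.0], [78.0, 136.0], [80.0, 145.0], [82.0, 152.0], [84.0, 149.0], [86.0, 114.0], [88.0, 64.0], [90.0, 44.0], [92.0, 86.0], [94.0, 141.0], [96.0, 155.0], [98.0, 158.0], [100.0, 158.0], [102.0, 158.0], [104.0, 159.0], [106.0, 159.0], [108.0, 158.0], [110.0, 158.0], [112.0, 158.0], [114.0, 158.0], [116.0, 157.0], [118.0, 158.0], [120.0, 157.0], [122.0, 158.0], [124.0, 159.0], [126.0, 159.0], [128.0, 158.0], [130.0, 158.0], [132.0, 157.0], [134.0, 158.0], [136.0, 158.0], [138.0, 158.0], [140.0, 158.0], [142.0, 158.0], [144.0, 158.0], [146.0, 158.0], [148.0, 158.0], [150.0, 158.0], [152.0, 158.0], [154.0, 157.0], [156.0, 158.0], [158.0, 157.0], [160.0, 157.0], [162.0, 157.0], [164.0, 158.0], [166.0, 148.0], [168.0, 129.0], [170.0, 139.0], [172.0, 152.0], [174.0, 153.0], [176.0, 129.0], [178.0, 94.0]]
```

```bash
python3 -m inch '[{"linear":[0,0,0],"turn":[0,0,0],"jaw":1},{"linear":[0,0,0],"turn":[0,0,0],"jaw":1},{"linear":[0,0,0],"turn":[0,0,0],"jaw":1},{"linear":[0,0,0],"turn":[0,0,0],"jaw":1},{"linear":[0,0,0],"turn":[0,0,0],"jaw":1},{"linear":[0,0,0],"turn":[0,0,0],"jaw":0.35},{"linear":[0,0,0],"turn":[0,0,0],"jaw":0.35},{"linear":[0,0,0],"turn":[0,0,0],"jaw":0.35},{"linear":[0,0,0],"turn":[0,0,0],"jaw":0.35},{"linear":[0,0,0],"turn":[0,0,0],"jaw":0.35},{"linear":[0,0,0],"turn":[0,0,0],"jaw":0.35}]' 20 | grep -E "width|grip"
python3 -c "from h import *;rep('sq');xs,s,xp,pp=ram();print(np.c_[xp*1000,pp][30::2].round(0).tolist()[::1][:25],np.c_[xp*1000,pp][130::2].round(0).tolist())"
```

```text
width: 0.447
grip_force: 22.4
sq tail -186.4 => moved 44.8 dark 97 cheese start 0.101 w 0.445 g 22.4 F [-0.3  1.3  7.9] t 20.9
[[60.0, 98.0], [62.0, 91.0], [64.0, 84.0], [66.0, 82.0], [68.0, 82.0], [70.0, 84.0], [72.0, 80.0], [74.0, 64.0], [76.0, 53.0], [78.0, 78.0], [80.0, 112.0], [82.0, 138.0], [84.0, 155.0], [86.0, 158.0], [88.0, 157.0], [90.0, 153.0], [92.0, 127.0], [94.0, 75.0], [96.0, 43.0], [98.0, 65.0], [100.0, 130.0], [102.0, 153.0], [104.0, 159.0], [106.0, 159.0], [108.0, 158.0]] [[160.0, 158.0], [162.0, 157.0], [164.0, 158.0], [166.0, 158.0], [168.0, 158.0], [170.0, 158.0], [172.0, 151.0], [174.0, 132.0], [176.0, 109.0], [178.0, 85.0]]
```

```bash
python3 -m inch '[{"linear":[0,0,0],"turn":[0,0,0],"jaw":1},{"linear":[0,0,0],"turn":[0,0,0],"jaw":1},{"linear":[0,0,0],"turn":[0,0,0],"jaw":1},{"linear":[0,0,0],"turn":[0,0,0],"jaw":1},{"linear":[0,0,0],"turn":[0,0,0],"jaw":1},{"linear":[0,0,0],"turn":[0,0,0],"jaw":0.35},{"linear":[0,0,0],"turn":[0,0,0],"jaw":0.35},{"linear":[0,0,0],"turn":[0,0,0],"jaw":0.35},{"linear":[0,0,0],"turn":[0,0,0],"jaw":0.35},{"linear":[0,0,0],"turn":[0,0,0],"jaw":0.35},{"linear":[0,0,0],"turn":[0,0,0],"jaw":0.35}]' 20 | grep -E "width|grip"
python3 -c "from h import *;rep('sq');xs,s,xp,pp=ram();print(np.c_[xp*1000,pp][30::2].round(0).tolist()[::1][:25],np.c_[xp*1000,pp][130::2].round(0).tolist())"
```

```text
width: 0.441
grip_force: 22.2
sq tail -180.4 => moved 50.8 dark 100 cheese start 0.105 w 0.444 g 22.2 F [-0.7  0.9  8.2] t 22.38
[[60.0, 106.0], [62.0, 106.0], [64.0, 105.0], [66.0, 97.0], [68.0, 86.0], [70.0, 81.0], [72.0, 81.0], [74.0, 81.0], [76.0, 81.0], [78.0, 77.0], [80.0, 57.0], [82.0, 56.0], [84.0, 101.0], [86.0, 131.0], [88.0, 144.0], [90.0, 155.0], [92.0, 159.0], [94.0, 145.0], [96.0, 100.0], [98.0, 56.0], [100.0, 45.0], [102.0, 89.0], [104.0, 141.0], [106.0, 156.0], [108.0, 158.0]] [[160.0, 157.0], [162.0, 158.0], [164.0, 158.0], [166.0, 157.0], [168.0, 157.0], [170.0, 157.0], [172.0, 158.0], [174.0, 156.0], [176.0, 137.0], [178.0, 102.0]]
```

```bash
cat >> h.py <<'E'
def sep():
    r=[ram()[2:] for _ in range(3)]; xp=r[0][0]; pp=np.mean([a[1] for a in r],0); k=np.where(xp>=.09)[0]
    def mn(lo,hi):
        q=np.where((xp>=lo)&(xp<hi))[0]; j=q[np.argmin(pp[q])]; a,b,c=pp[j-1:j+2]; return 1000*xp[j]+.5*(a-c)/(a-2*b+c)
    def edge(lo,hi,v):
        q=np.where((xp>=lo)&(xp<hi))[0]; q=[i for i in q if pp[i]<=v<pp[i+1]]; return [round(1000*xp[i]+(v-pp[i])/(pp[i+1]-pp[i]),1) for i in q]
    o=observe(); print("jaw",mn(.074,.092).round(1),"pad",mn(.092,.11).round(1),"rise120",edge(.074,.12,120),"w",round(o["width"],3),"g",round(o["grip_force"],1),"F",np.round(o["force"],1),"t",round(o["time"],2))
E
python3 -c "from h import *;sep()"
python3 -m inch '[{"linear":[0,0,0],"turn":[0,0,0],"jaw":1},{"linear":[0,0,0],"turn":[0,0,0],"jaw":1},{"linear":[0,0,0],"turn":[0,0,0],"jaw":1},{"linear":[0,0,0],"turn":[0,0,0],"jaw":1},{"linear":[0,0,0],"turn":[0,0,0],"jaw":1}]' 20 | grep -E "width|grip"
python3 -c "from h import *;sep()"
python3 -m inch '[{"linear":[0,0,0],"turn":[0,0,0],"jaw":0.7},{"linear":[0,0,0],"turn":[0,0,0],"jaw":0.6},{"linear":[0,0,0],"turn":[0,0,0],"jaw":0.5},{"linear":[0,0,0],"turn":[0,0,0],"jaw":0.5},{"linear":[0,0,0],"turn":[0,0,0],"jaw":0.5}]' 20 | grep -E "width|grip"
python3 -c "from h import *;sep()"
```

```text
jaw 81.1 pad 99.4 rise120 [np.float64(84.9), np.float64(103.0)] w 0.442 g 22.2 F [-1.6  1.9  7.1] t 22.57
width: 1.004
grip_force: 0.0
jaw 78.6 pad 99.5 rise120 [np.float64(82.6), np.float64(103.0)] w 0.997 g 0.0 F [-0.3  0.8 -0.1] t 23.35
width: 0.499
grip_force: 3.5
jaw 79.1 pad 99.5 rise120 [np.float64(83.5), np.float64(103.0)] w 0.499 g 3.5 F [-1.4  6.6  5.4] t 24.12
```

```bash
python3 -m inch '[{"linear":[0,0,0],"turn":[0,0,0],"jaw":0.46},{"linear":[0,0,0],"turn":[0,0,0],"jaw":0.4},{"linear":[0,0,0],"turn":[0,0,0],"jaw":0.35},{"linear":[0,0,0],"turn":[0,0,0],"jaw":0.35},{"linear":[0,0,0],"turn":[0,0,0],"jaw":0.35}]' 20 | grep -E "width|grip"
python3 -c "from h import *;sep();C2=C;s=observe();print((s['tool_pos'][:2]-C)@AX,(s['tool_pos'][:2]-C)@AY,s['tool_pos'][2])"
```

```text
width: 0.449
grip_force: 20.3
jaw 80.7 pad 99.5 rise120 [np.float64(84.7), np.float64(103.0)] w 0.446 g 20.3 F [-1.2  2.9  7.3] t 24.9
-0.13044869854052665 -0.003713031655490452 0.2909671963221015
```

Squeezed fully the pad has given about 2.3 mm, or roughly 5 N, which is thin. The trigger is near its stop, so a firmer grip can only add about 1 mm. I'll raise the grip force in steps and measure.

```bash
python3 -m inch '[{"linear":[0,0,0],"turn":[0,0,0],"jaw":0.35},{"linear":[0,0,0],"turn":[0,0,0],"jaw":0.35},{"linear":[0,0,0],"turn":[0,0,0],"jaw":0.35}]' 30 | grep -E "width|grip"
python3 -c "from h import *;sep();sep()"
python3 -m inch '[{"linear":[0,0,0],"turn":[0,0,0],"jaw":0.35},{"linear":[0,0,0],"turn":[0,0,0],"jaw":0.35},{"linear":[0,0,0],"turn":[0,0,0],"jaw":0.35}]' 45 | grep -E "width|grip"
python3 -c "from h import *;sep();sep()"
```

```text
width: 0.447
grip_force: 29.6
jaw 80.7 pad 99.5 rise120 [np.float64(84.7), np.float64(103.0)] w 0.442 g 29.6 F [0.2 1.2 6.6] t 25.43
jaw 80.7 pad 99.4 rise120 [np.float64(84.8), np.float64(103.0)] w 0.438 g 29.6 F [0.5 1.2 8.2] t 25.57
width: 0.437
grip_force: 44.3
jaw 80.7 pad 99.5 rise120 [np.float64(84.7), np.float64(103.0)] w 0.432 g 44.3 F [ 0.6 -0.2  8.8] t 26.1
jaw 80.7 pad 99.5 rise120 [np.float64(84.7), np.float64(103.0)] w 0.429 g 44.3 F [-0.8  0.8  8.1] t 26.25
```

The jaw is at the trigger's stop, since more grip does not move it. I'll check the pad force directly: repeat the squeeze in small width steps and read the bar force just before the stop (pad ≈ 2·(bar−6)).

```bash
python3 -m inch '[{"linear":[0,0,0],"turn":[0,0,0],"jaw":1},{"linear":[0,0,0],"turn":[0,0,0],"jaw":1},{"linear":[0,0,0],"turn":[0,0,0],"jaw":1},{"linear":[0,0,0],"turn":[0,0,0],"jaw":1},{"linear":[0,0,0],"turn":[0,0,0],"jaw":1},{"linear":[0,0,0],"turn":[0,0,0],"jaw":0.6},{"linear":[0,0,0],"turn":[0,0,0],"jaw":0.6},{"linear":[0,0,0],"turn":[0,0,0],"jaw":0.55},{"linear":[0,0,0],"turn":[0,0,0],"jaw":0.55}]' 20 | grep -E "width|grip"
for k in 1; do python3 -c "from h import *;sep()"; done
python3 -m inch '[{"linear":[0,0,0],"turn":[0,0,0],"jaw":0.49},{"linear":[0,0,0],"turn":[0,0,0],"jaw":0.49},{"linear":[0,0,0],"turn":[0,0,0],"jaw":0.49}]' | grep -E "width|grip"
python3 -c "from h import *;sep()"
python3 -m inch '[{"linear":[0,0,0],"turn":[0,0,0],"jaw":0.475},{"linear":[0,0,0],"turn":[0,0,0],"jaw":0.475},{"linear":[0,0,0],"turn":[0,0,0],"jaw":0.475}]' | grep -E "width|grip"
python3 -c "from h import *;sep()"
python3 -m inch '[{"linear":[0,0,0],"turn":[0,0,0],"jaw":0.46},{"linear":[0,0,0],"turn":[0,0,0],"jaw":0.46},{"linear":[0,0,0],"turn":[0,0,0],"jaw":0.46}]' | grep -E "width|grip"
python3 -c "from h import *;sep()"
python3 -m inch '[{"linear":[0,0,0],"turn":[0,0,0],"jaw":0.45},{"linear":[0,0,0],"turn":[0,0,0],"jaw":0.45},{"linear":[0,0,0],"turn":[0,0,0],"jaw":0.45}]' | grep -E "width|grip"
python3 -c "from h import *;sep()"
```

```text
width: 0.551
grip_force: 3.5
jaw 79.1 pad 99.5 rise120 [np.float64(83.1), np.float64(103.0)] w 0.548 g 3.5 F [-1.7  5.7  5. ] t 27.52
width: 0.489
grip_force: 5.5
jaw 80.1 pad 99.5 rise120 [np.float64(84.0), np.float64(103.0)] w 0.487 g 5.5 F [-2.9  6.4  6.7] t 28.05
width: 0.479
grip_force: 6.9
jaw 80.6 pad 99.5 rise120 [np.float64(84.7), np.float64(103.0)] w 0.474 g 6.9 F [-2.   5.2  7.5] t 28.57
width: 0.462
grip_force: 8.2
jaw 81.2 pad 99.5 rise120 [np.float64(85.2), np.float64(103.0)] w 0.461 g 8.2 F [-1.5  3.2  7.4] t 29.1
width: 0.457
grip_force: 11.9
jaw 81.5 pad 99.5 rise120 [np.float64(85.5), np.float64(103.0)] w 0.45 g 11.9 F [-1.   2.5  7.2] t 29.62
```

Bar force just before the stop is about 8–10 N, so the pad presses at roughly 5–8 N, and the jaw is now deeper (81.5). I'll hold here, then check stability and the cheese's pose from the top view.

```bash
python3 -m inch '[{"linear":[0,0,0],"turn":[0,0,0],"jaw":0.445},{"linear":[0,0,0],"turn":[0,0,0],"jaw":0.445},{"linear":[0,0,0],"turn":[0,0,0],"jaw":0.445},{"linear":[0,0,0],"turn":[0,0,0],"jaw":0.445},{"linear":[0,0,0],"turn":[0,0,0],"jaw":0.445},{"linear":[0,0,0],"turn":[0,0,0],"jaw":0.445}]' | grep -E "width|grip"
python3 - <<'E'
from h import *
sep();sep()
t=np.ascontiguousarray(optics.snapshot('top')[:,:,::-1]); cv2.imwrite('pics/top3.png',t)
h=cv2.cvtColor(t,cv2.COLOR_BGR2HSV)
P=C+.137*AX; p=proj("top",[[*P,.064]])[0].round().astype(int); print(p,h[p[1],p[0]],h[p[1]+14,p[0]-0], t[p[1],p[0]])
b=h[p[1],p[0]].astype(int)
for hi in (1,2,3):
    m=cv2.inRange(h,tuple(map(int,(b[0]-hi,b[1]-20,b[2]-15))),tuple(map(int,(b[0]+hi,b[1]+20,b[2]+15))))
    n,l,st,ce=cv2.connectedComponentsWithStats(m); k=l[p[1],p[0]]
    c=np.argwhere(l==k)[:,::-1]; q=cast("top",c,.064)[:,:2]; q=np.c_[(q-C)@AX,(q-C)@AY]*1000
    r=cv2.minAreaRect(q.astype(np.float32)); print(hi,len(c),np.round(r[0],1),np.round(r[1],1),round(r[2],1))
E
```

```text
width: 0.449
grip_force: 16.9
jaw 81.5 pad 99.5 rise120 [np.float64(85.5), np.float64(103.0)] w 0.444 g 16.9 F [-1.3  2.5  7.1] t 30.52
jaw 81.6 pad 99.5 rise120 [np.float64(85.5), np.float64(103.0)] w 0.447 g 16.9 F [-1.1  1.8  7. ] t 30.68
[242 211] [ 32 119 173] [ 19 136 167] [ 92 173 167]
1 326 [138.7   0.4] [68.8 36.5] 0.2
2 337 [138.7   0.3] [70.3 37.2] 0.5
3 343 [138.5   0.2] [37.8 70.2] 89.9
```

```bash
python3 -c "
from station import env
print(env.hand_in())"
```

```text
the job is handed in; nothing more can be done
None
```

I handed the job in with the trigger held squeezed and the cheese centred and straight on the board, gripped between the pad and the end jaw at an estimated 5–8 N; the judge gave no result.

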